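# Set the zero of the right-hand stereotaxic arm

## Task

Set the zero of the stereotaxic frame's right-hand arm on the right-hand readout console, by touch alone, with the fingertips. While the arm is still raised, press and release the zero key beside the top display, then the one beside the middle display; next push the right arm's carriage down, on the block at its outer end, until it rests on its bottom stop; only then, since depth is read from that stop, press and release the key beside the bottom display. Press one key at a time and lightly, push the carriage gently, lift and carry nothing, and leave the other console and the things lying about as they are.

Things in the scene. Friction and masses are not known exactly. Their poses are not given: they have to be found in the camera images.
- key_top (a point): Centre of the top of the round zero key beside the top display of the right-hand console: 13 mm across, 4.5 mm proud of the sloping face. The keys lie in one line down the slope, 55 mm apart. A finger up to 20 degrees steeper than square to the face can press it; the steeper, the more its far edge meets the key first and should land there. Axes as the console's.
- key_middle (a point): Centre of the top of the round zero key beside the middle display of the right-hand console: 13 mm across, 4.5 mm proud of the sloping face. Axes as the console's.
- key_bottom (a point): Centre of the top of the round zero key beside the bottom display of the right-hand console: 13 mm across, 4.5 mm proud of the sloping face. Axes as the console's.
- readout_right_zero1 (a joint): Travel of the top key, m: 0 released, 0.0025 fully in. It slides at right angles into the face, is sprung (2 N to start, 4 N fully in) and comes back when let go. It counts as pressed beyond about 0.0017.
- readout_right_zero2 (a joint): Travel of the middle key; as the top one.
- readout_right_zero3 (a joint): Travel of the bottom key; as the top one.
- readout_right: Right-hand readout console, on the robot's right beside the frame, turned partly towards the robot, fixed: pale wedge 161 mm deep, 150 wide, 155 high, three displays one above the other, a key to the right of each, 40 mm right of its middle line. Origin: centre of its underside; -x out of its front. Its flat face rises to the back at 46.6 degrees from level; outward normal (-0.726, 0, 0.687).
- readout_left: The other, identical console, on the robot's left, which belongs to the other arm. Origin: centre of its underside. It is not part of the job.
- end_block (a point): Centre of the level top, 26 mm (x) by 13 mm (y), of the metal block at the outer (right) end of the right arm's crossbar on the stereotaxic frame. It is part of the carriage; its top is 264 mm above the bench when the carriage is down. Two rods run from it to the left, lower; just outside it is a round knob 31 mm across, its top 11 mm lower. The space above is free.
- stereotax_carriage_r (a joint): Height of the right arm's carriage above its bottom stop, m: 0 at the stop, at most 0.018. It slides straight up and down, holds itself by friction wherever it is left and moves down under a steady push of about 6 N. It starts 9 to 16 mm up.
- stereotax: The stereotaxic frame, fixed in the middle of the bench, with all it carries. Origin: on the bench under its middle, x forward, y left. Base plate to 0.23 m nearer the robot; an upright black drill just ahead of the origin reaches 0.39 m above the bench, the right arm's column 0.33 m, and two flexible lamp necks arch over its far half. Pass above or in front of it.
- vial_saline: Small glass vial with a blue cap, 24 x 24 x 53 mm, standing at the front right corner of the frame's base plate. Origin: centre of its underside. A loose bystander.
- gauze_pack: Folded pack of white gauze, 54 x 54 x 15 mm, in front of the right-hand console. Origin: centre of its underside. A loose bystander.
- marker: Felt marker, white with a black cap, 135 mm long, 17 mm thick, lying in front of the left-hand console. Origin: centre of its underside. A loose bystander.
- syringe_5ml: Plastic syringe with a green needle cover, 147 x 23 x 13 mm, lying near the front edge, in front of the right-hand console. Origin: centre of its underside. A loose bystander.
- beaker: Small glass beaker, 43 mm wide, 52 mm high, left of the frame. Origin: centre of its underside. A loose bystander.
- bench_timer: White bench timer, 62 x 64 x 18 mm, lying left of the frame, nearer the robot. Origin: centre of its underside. A loose bystander.

How it is judged:
On the way, in this order (a step that is already met when the one before it is completed fails the run):
1. the top key is pressed in, alone, with the carriage still raised (value of joint readout_right_zero1 above 0.0017 m and value of joint each of readout_right_zero2, readout_right_zero3 below 0.0006 m and value of joint stereotax_carriage_r above 0.007 m), for 0.04 s.
2. the middle key is pressed in, alone, with the carriage still raised (value of joint readout_right_zero2 above 0.0017 m and value of joint each of readout_right_zero1, readout_right_zero3 below 0.0006 m and value of joint stereotax_carriage_r above 0.007 m), for 0.04 s.
3. the carriage is down on its stop and the keys are released (value of joint stereotax_carriage_r below 0.0015 m and value of joint each of readout_right_zero1, readout_right_zero2, readout_right_zero3 below 0.0006 m), for 0.2 s.
4. the bottom key is pressed in, alone, with the carriage down (value of joint readout_right_zero3 above 0.0017 m and value of joint each of readout_right_zero1, readout_right_zero2 below 0.0006 m and value of joint stereotax_carriage_r below 0.0015 m), for 0.04 s.
At the end, for the whole second after the job is handed in: The carriage is down within 1.5 mm of its bottom stop, all three keys of the right-hand console have come back out (within 0.6 mm) and every loose bystander is within 15 mm of where it stood (all of step 3 and distance of each of vial_saline, gauze_pack, marker, syringe_5ml, beaker, bench_timer from where it was at the start of the episode below 0.015 m); the robot touches nothing.
It fails at once if the bottom key is pressed while the carriage is off its stop, or two keys are pressed at once ((value of joint readout_right_zero3 above 0.0012 m and value of joint stereotax_carriage_r above 0.002 m) or value of joint each of readout_right_zero1, readout_right_zero2 above 0.0012 m or value of joint each of readout_right_zero2, readout_right_zero3 above 0.0012 m or value of joint each of readout_right_zero1, readout_right_zero3 above 0.0012 m).
It fails at once if the right-hand console or its keys are pressed with more than 18 N (contact force between the arm and readout_right above 18 N).
It fails at once if the carriage or frame is pushed with more than 30 N, or the carriage is raised to its upper end (contact force between the arm and stereotax above 30 N or value of joint stereotax_carriage_r above 0.0172 m).
It fails at once if the left-hand console is touched with more than 1 N (contact force between the arm and readout_left above 1 N).
It fails at once if a bystander is lifted or shoved more than 15 mm (distance of any of vial_saline, gauze_pack, marker, syringe_5ml, beaker, bench_timer from where it was at the start of the episode above 0.015 m).
It also fails if it takes over 67 s, if anything falls off the work surface, if the arm or the gripper's body presses on something with over 40 N, if the wrist force passes 120 N, or if a joint passes its speed limit or range.

## Robot

A 7-joint arm with a two-finger parallel gripper is mounted at the origin on a cart in front of the work surface, level with it; the furniture and walls round the work are solid. World frame = base frame: x ahead of the robot, y to its left, z up, the work surface at z = 0. Lengths are in m, angles in rad, forces in N, time in s.
With the tool pointing down it reaches from about 0.425 to 0.925 m from the base axis. Payload 6.8 kg.
Tool frame: the origin (TCP) lies on the centre line of the jaws, within the pads' length; the fingertips stand ahead of it and the grasp point (between the pads) lies 11 mm behind it (r.tcp_to_tips is the z of the fingertips in the tool frame, in m); z points along the fingers, y is the line along which they close (so a half turn about z gives the same grasp; the last joint's range is limited). The gripper opens to 85 mm and grips with 20 to 120 N. Pads are 22 mm wide; open, the fingers measure 114 mm over their backs; the gripper's body (76 mm by 85 mm) begins 54 mm behind the grasp point. The pads swing forward as they close: fully open they stand 13 mm farther back than shut.
Start: joints at [1.136, 0.477, 0.022, 1.555, -0.011, 1.109, -0.083], TCP at [0.217, -0.639, 0.239] pointing down, gripper open.
Joint ranges: [-2.96, 2.96], [-0.34, 2.1], [-1.41, 1.46], [0.24, 2.44], [-1.37, 4.51], [0.17, 1.92], [-2.96, 2.96]. Speed limits (rad/s): [2.39, 2.39, 3.14, 3.14, 3.14, 3.14, 3.14].

## Interface

Orientations are given as a rotation vector (axis times angle).
In Python, from bench import r, optics gives the robot as it stands.
- The arm moves only by the shell command python3 -m creep 'ROWS' [FORCE]. ROWS is a JSON object whose one key "rows" holds a list of rows, each a list of 7 numbers: the shift along the tool's x, y, z in units of 25 mm (1.0 is 25 mm), then the turn, a rotation vector about the tool's x, y, z in units of 8 degrees (1.0 is 8 degrees), then the finger opening in mm, from 0 to 85.4. A call has 1 to 10 rows; each row is the pose to reach, as a shift and turn from the pose commanded when the call began, along the tool's axes at that moment; what a row does not reach only later rows make up. A row lasts 1/8 s, in which the tool goes at most 62.5 mm and 10.7 degrees, less where a joint would pass 70% of its speed; a pose out of reach is approached as far as the arm can. A call with a gripper value outside its range is refused whole. The fingers move at their own pace and stop on an object; FORCE is the grip in N (left out, the last holds). Time passes only in rows, so rows that repeat a pose let the fingers close. It gives the time, the measured TCP pose, the force, the opening and the grip force at its end, in the units of the state.
- r.get_obs(): the state, without advancing time (a new reading comes with each control period).
- optics.grab_frame(name): name is "scene" or "top"; returns a dict with "color" (420x560x3 uint8, blue, green, red), "K" (3x3 intrinsics, pixels), "R" (3x3) and "t" (3): a world point X has camera coordinates R X + t. Camera axes: x right, y down, z forward; pixel columns grow to the right and rows downward; lengths in m; the calibration is good to about 2 mm. A picture is of the moment at which its call begins. There is no depth.
- r.hand_in(): hands the job in; it is judged then, once.
The state is a dict: "clock": time; "joints": joint angles; "qvel": joint speeds; "tau": joint torques, N m; "tcp_pos": TCP position; "orientation": TCP orientation; "contact_force": force on the tool from outside, world axes, zero at the start; "moment": the same for the moment, N m; "grip_width": finger opening in m; "gripper_force": force on a finger pad.
Only numpy, scipy, OpenCV 4.12 (cv2) and the standard library are available. Lean on these libraries where they do the work, as an engineer would, in place of code of your own. Each camera call takes 0.05 s, during which the arm holds its last target. There are 200 camera calls.

## Working session

There is one attempt and no reset: what is moved stays moved. The work goes in short steps, Python scripts to look and compute and a shell command to move; the robot and the scene stay as the last step left them, time stands still between calls to the robot, and variables do not carry over. Pictures are saved under pics/ and viewed, at most 10 in all, crops included, and the job is handed in when it is done.

```bash
mkdir -p pics; ls; python3 - <<'E'
from bench import r, optics
import cv2
o=r.get_obs(); print({k:o[k] for k in('clock','tcp_pos','orientation','grip_width','contact_force')}, r.tcp_to_tips)
for n in('scene','top'):
    f=optics.grab_frame(n); cv2.imwrite(f'pics/{n}0.png',f['color']); print(n,f['K'].tolist(),f['R'].tolist(),f['t'].tolist())
E
```

```text
pics
{'clock': 0.0, 'tcp_pos': array([ 0.21644672, -0.63872077,  0.23832452]), 'orientation': array([-3.09798546e+00, -5.10709327e-01,  7.10870035e-04]), 'grip_width': 0.08524323988642693, 'contact_force': array([-0.04164224,  0.75464236, -0.60834333])} 0.008
scene [[499.90374036126667, 0.0, 269.8039801448303], [0.0, 499.90374036126667, 207.00374425991174], [0.0, 0.0, 1.0]] [[-0.7424814893198931, -0.6695879483644157, 0.019318835949558466], [-0.3761874502304691, 0.39293089037126183, -0.839099706638696], [0.5542600836307913, -0.6302835035102698, -0.5436344956829064]] [0.2874850212015492, 0.330213489337008, 1.1932307482227178]
top [[528.6920772105728, 0.0, 281.6014779968604], [0.0, 528.6920772105728, 202.98097965895096], [0.0, 0.0, 1.0]] [[-0.2461259062699366, -0.9692293734744136, 0.004057074955898664], [-0.8862386174768886, 0.22335251303123863, -0.40582603146580365], [0.39243235233025253, -0.10347983628236845, -0.9139413396534365]] [0.04709017675335396, 0.46058301669272844, 1.7350864896431208]
```

View pics/scene0.png

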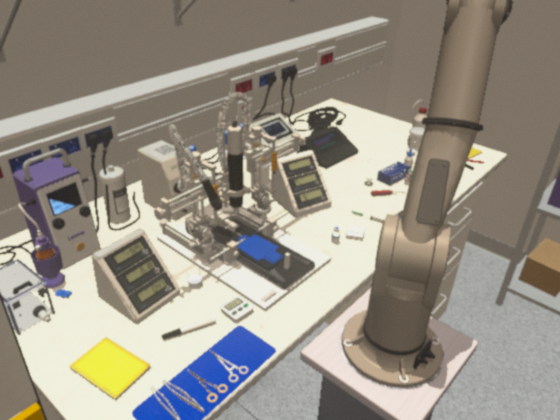

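View pics/top0.png

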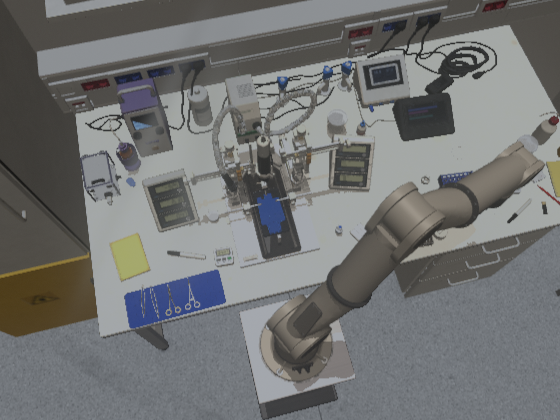

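Scene view: right console near (303,183), right arm's end block near (265,165). Top view: right console near (352,163), crossbar end near (345,145). I'll enlarge both.

```bash
python3 - <<'E'
import cv2,numpy as np
a=cv2.imread('pics/scene0.png')[135:225,230:340]; b=cv2.imread('pics/top0.png')[120:200,280:390]
u=lambda i,k:cv2.resize(i,None,fx=k,fy=k,interpolation=cv2.INTER_CUBIC)
cv2.imwrite('pics/sc.png',u(a,6.5));cv2.imwrite('pics/tc.png',u(b,7))
E
```

```text
(no output)
```

View pics/sc.png

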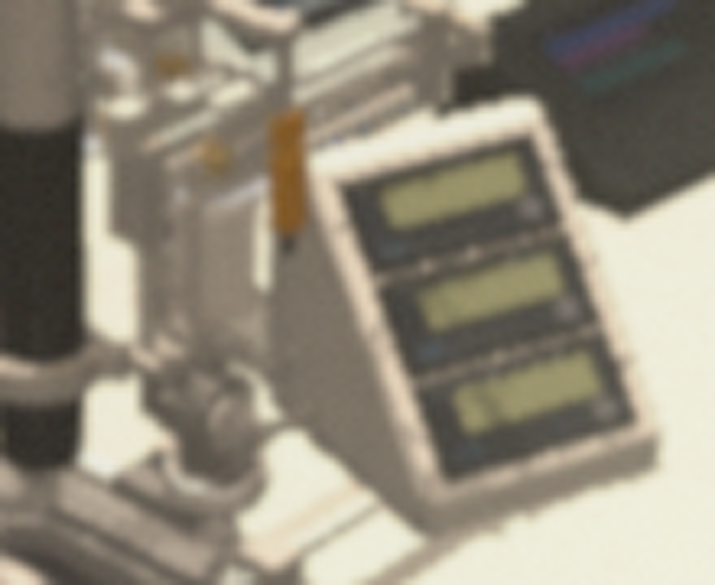

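View pics/tc.png

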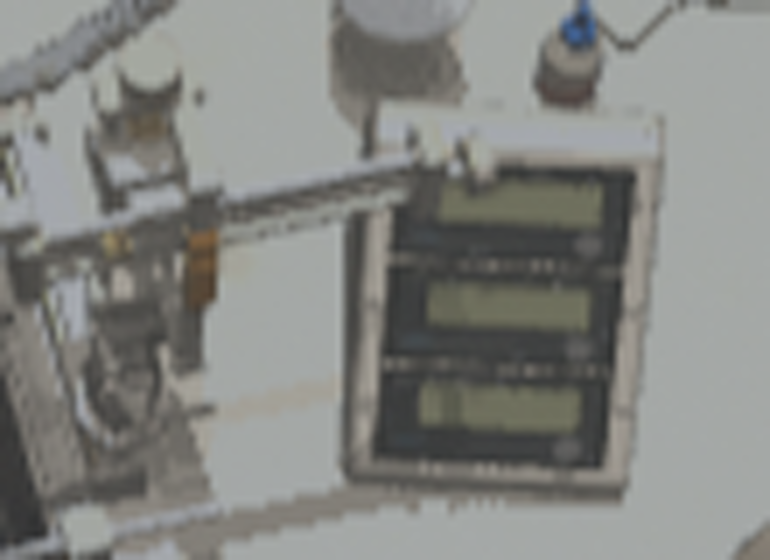

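Console keys are clear in both crops (scene ≈(311,167),(317,182),(323,197); top ≈(364,154),(362,169),(361,183)). The end block and knob show at the crossbar's right end, top ≈(342,140) and (348,143).

```bash
cat > h.py <<'E'
import numpy as np,cv2
from bench import r,optics
from scipy.spatial.transform import Rotation as Ro
def tri(fa,pa,fb,pb):
    P=lambda f:f['K']@np.c_[f['R'],f['t']]
    X=cv2.triangulatePoints(P(fa),P(fb),np.float64(pa).reshape(2,1),np.float64(pb).reshape(2,1))
    X=(X[:3]/X[3]).ravel()
    pr=lambda f:(lambda c:c[:2]/c[2])(f['K']@(f['R']@X+f['t']))
    return X,np.r_[pr(fa)-pa,pr(fb)-pb]
def ray_z(f,p,z):
    d=f['R'].T@np.linalg.solve(f['K'],np.r_[p,1.]);c=-f['R'].T@f['t'];return c+d*(z-c[2])/d[2]
def proj(f,X):
    c=f['K']@(f['R']@np.asarray(X)+f['t']);return c[:2]/c[2]
E
python3 - <<'E'
from h import *
s,t=optics.grab_frame('scene'),optics.grab_frame('top')
S=lambda x,y:np.array([(x+.5)/6.5-.5+230,(y+.5)/6.5-.5+135])
T=lambda x,y:np.array([(x+.5)/7-.5+280,(y+.5)/7-.5+120])
def ref(f,p,h=4):
    g=cv2.GaussianBlur(f['color'],(0,0),.6).astype(float).mean(2)
    x,y=np.round(p).astype(int);w=g[y-h:y+h+1,x-h:x+h+1];yy,xx=np.mgrid[y-h:y+h+1,x-h:x+h+1]
    m=(np.hypot(xx-p[0],yy-p[1])<3.2)*np.clip(w-np.percentile(w,35),0,25)
    return np.array([(m*xx).sum(),(m*yy).sum()])/m.sum()
K=[]
for n,a,b in [('k1',S(530,207),T(589,243)),('k2',S(568,308),T(579,347)),('k3',S(607,408),T(567,447))]:
    X,e=tri(s,a,t,b);a2,b2=ref(s,a),ref(t,b);X2,e2=tri(s,a2,t,b2)
    print(n,X.round(4),e.round(2),'|ref',X2.round(4),e2.round(2),(a2-a).round(2),(b2-b).round(2));K.append(X)
# panel corners (dark frame) in both: TL TR BR BL
for n,a,b in [('TR',S(527,138),T(634,170)),('BR',S(636,424),T(605,467)),('BL',S(442,480),T(375,459))]:
    X,e=tri(s,a,t,b);print(n,X.round(4),e.round(2))
d=K[0]-K[2];print('span',np.linalg.norm(d),'slope',np.degrees(np.arctan2(d[2],np.hypot(*d[:2]))),'yaw',np.degrees(np.arctan2(d[1],d[0])))
for z in(.273,.277,.28):print('block top ray',z,ray_z(t,T(432,140),z).round(4),'-> scene crop',(( proj(s,ray_z(t,T(432,140),z))-[229.5,134.5])*6.5-.5).round(0),'knob',((proj(s,ray_z(t,T(480,158),z-.011))-[229.5,134.5])*6.5-.5).round(0))
E
```

```text
k1 [ 0.5602 -0.3957  0.1207] [-0.18 -0.08  0.1   0.13] |ref [ 0.5609 -0.3953  0.1222] [-0.18 -0.08  0.1   0.13] [-0.22 -0.44] [-0.11 -0.36]
k2 [ 0.5235 -0.3848  0.0795] [-0.21 -0.09  0.12  0.15] |ref [ 0.5231 -0.3832  0.0831] [-0.12 -0.05  0.07  0.09] [-0.22 -0.76] [-0.2  -0.21]
k3 [ 0.4864 -0.3728  0.0402] [-0.45 -0.19  0.25  0.32] |ref [ 0.4866 -0.3713  0.043 ] [-0.27 -0.11  0.15  0.19] [-0.42 -0.62] [-0.19 -0.13]
TR [ 0.5855 -0.4243  0.1409] [ 0.  0. -0. -0.]
BR [ 0.4791 -0.3928  0.0239] [ 0.02  0.01 -0.01 -0.02]
BL [ 0.5121 -0.2754  0.0287] [ 0.42  0.18 -0.23 -0.29]
span 0.11148174036064264 slope 46.17012965604173 yaw -17.259927585515154
block top ray 0.273 [ 0.5554 -0.2933  0.273 ] -> scene crop [424.  -1.] knob [466.  12.]
block top ray 0.277 [ 0.5533 -0.2922  0.277 ] -> scene crop [426.  -6.] knob [469.   6.]
block top ray 0.28 [ 0.5516 -0.2913  0.28  ] -> scene crop [428. -11.] knob [471.   2.]
```

```bash
python3 - <<'E'
import cv2,numpy as np
a=cv2.imread('pics/scene0.png')[128:160,275:315]; b=cv2.imread('pics/top0.png')[128:160,322:362]
u=lambda i:cv2.resize(i,None,fx=10,fy=10,interpolation=cv2.INTER_CUBIC)
cv2.imwrite('pics/blk.png',np.hstack([u(a),u(b)]))
E
```

```text
(no output)
```

View pics/blk.png

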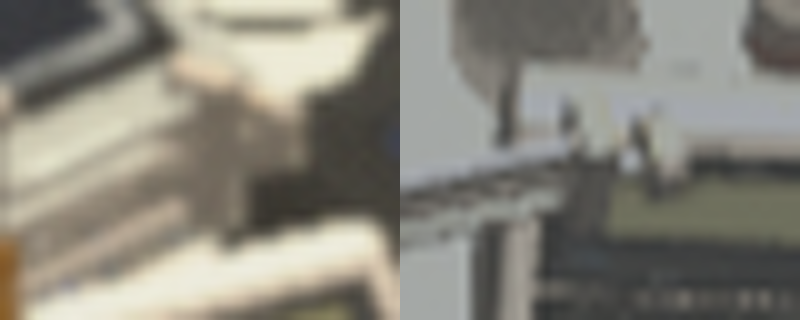

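Everything measured agrees with the text: key span 111 mm over 110, slope 46.2°, console yaw about -16.7°, block top about (0.555,-0.293,0.275). Next I plan a hover square to the face.

```bash
cat >> h.py <<'E'
psi=np.radians(-16.7);cx=np.array([np.cos(psi),np.sin(psi),0]);ez=np.array([0,0,1.])
n=-.726*cx+.687*ez; up=.687*cx+.726*ez          # face normal, up-slope
k2=np.array([.5233,-.3846,.0808]); key={1:k2+.055*up,2:k2,3:k2-.055*up}
blk=np.array([.555,-.293,.275])
def face_R(steep=0):                              # tool square to face, or steeper by deg
    z=np.cos(np.radians(steep))*-n-np.sin(np.radians(steep))*up
    y=np.cross(z,-n if False else cx);y/=np.linalg.norm(y);x=np.cross(y,z);return np.c_[x,y,z]
def down_R():
    z=-ez;return np.c_[cx,np.cross(z,cx),z]
def plan(tip,R,tips=r.tcp_to_tips):
    o=r.get_obs();R0=Ro.from_rotvec(o['orientation']).as_matrix();p=np.asarray(tip)-tips*R[:,2]
    sh=R0.T@(p-o['tcp_pos'])/.025;tu=Ro.from_matrix(R0.T@R).as_rotvec()/np.radians(8)
    return np.r_[sh,tu].round(2)
def tip():
    o=r.get_obs();R0=Ro.from_rotvec(o['orientation']).as_matrix();return o['tcp_pos']+r.tcp_to_tips*R0[:,2],R0
E
python3 - <<'E'
from h import *
print({i:k.round(4) for i,k in key.items()})
for s in(0,10,20):print(s,plan(key[1]+.09*n,face_R(s)))
E
```

```text
{1: array([ 0.5595, -0.3955,  0.1207]), 2: array([ 0.5233, -0.3846,  0.0808]), 3: array([ 0.4871, -0.3737,  0.0409])}
0 [13.8  -6.47  2.03 -1.81  5.63  4.18]
10 [13.83 -6.44  2.   -1.42  4.43  4.27]
20 [13.87 -6.42  1.97 -1.03  3.22  4.35]
```

```bash
python3 -m creep '{"rows":[[3,-1.5,0,-0.4,1.2,1,0],[6,-3,0.5,-0.8,2.4,2,0],[9,-4.5,1,-1.2,3.6,3,0],[12,-5.5,1.5,-1.6,4.8,3.7,0],[13.8,-6.5,2,-1.8,5.6,4.2,0],[13.8,-6.5,2,-1.8,5.6,4.2,0],[13.8,-6.5,2,-1.8,5.6,4.2,0],[13.8,-6.5,2,-1.8,5.6,4.2,0],[13.8,-6.5,2,-1.8,5.6,4.2,0],[13.8,-6.5,2,-1.8,5.6,4.2,0]]}' 40; python3 - <<'E'
from h import *
o=r.get_obs();print(o['joints'].round(2),r.tcp_to_tips,o['grip_width'],tip()[0].round(4));print(plan(key[1]+.09*n,face_R(0)))
E
```

```text
clock: 1.45
tcp_pos: [0.4865, -0.3901, 0.219]
orientation: [2.815, -0.4, 1.132]
contact_force: [-1.5, -0.3, -0.2]
grip_width: 0.0002
gripper_force: 0.0
[ 1.29  0.3  -0.63  2.18 -1.37  0.17  0.2 ] 0.008 0.00023773859770698615 [ 0.4919 -0.3915  0.2132]
[-0.85 -0.61  0.92 -0.2   0.37 -0.02]
```

```bash
cat >> h.py <<'E'
def aim(i,h,s,back=.008):
    R=face_R(s);return plan(key[i]+h*n-back*R[:,0],R)
E
python3 - <<'E'
from h import *
for s in (8,12,16):print(s,aim(1,.05,s))
E
```

```text
8 [-1.04 -0.56  2.49 -0.2  -0.63 -0.01]
12 [-1.01 -0.56  2.47 -0.2  -1.13 -0.  ]
16 [-0.99 -0.56  2.45 -0.2  -1.63  0.01]
```

```bash
python3 -m creep '{"rows":[[-0.5,-0.3,0.8,-0.1,-0.7,0,0],[-1,-0.5,1.6,-0.2,-1.4,0,0],[-1,-0.55,2,-0.2,-1.4,0,0],[-1,-0.55,2,-0.2,-1.4,0,0],[-1,-0.55,2,-0.2,-1.4,0,0]]}'; python3 - <<'E'
from h import *
print(r.get_obs()['joints'].round(2))
for s in(8,12,14,18):print(s,aim(1,.03,s))
E
```

```text
clock: 2.08
tcp_pos: [0.5065, -0.3793, 0.1661]
orientation: [2.911, -0.425, 0.848]
contact_force: [0.2, -0.4, -0.1]
grip_width: -0.0007
gripper_force: 0.0
[ 0.7   0.33 -0.08  2.13 -0.81  0.22 -0.47]
8 [ 0.25  0.01  1.28 -0.02  0.76  0.01]
12 [ 0.27  0.01  1.25 -0.02  0.26  0.01]
14 [ 0.28  0.01  1.24 -0.02  0.01  0.01]
18 [ 0.31  0.01  1.22 -0.01 -0.49  0.01]
```

```bash
python3 -m creep '{"rows":[[0.15,0,0.6,0,0,0,0],[0.3,0,1.25,0,0,0,0],[0.4,0,1.7,0,0,0,0],[0.5,0,2.1,0,0,0,0],[0.5,0,2.1,0,0,0,0],[0.5,0,2.1,0,0,0,0]]}'; python3 - <<'E'
from h import *
print(r.get_obs()['joints'].round(2),aim(1,0,14),r.get_obs()['contact_force']@n)
f=optics.grab_frame('scene')['color'][120:220,240:360]
g=optics.grab_frame('top')['color'][120:220,300:400]
u=lambda i:cv2.resize(i,(400,int(400*i.shape[0]/i.shape[1])),interpolation=cv2.INTER_CUBIC)
a,b=u(f),u(g);a=cv2.copyMakeBorder(a,0,len(b)-len(a),0,0,cv2.BORDER_CONSTANT);cv2.imwrite('pics/k1.png',np.hstack([a,b]))
E
```

```text
clock: 2.82
tcp_pos: [0.5439, -0.3902, 0.1281]
orientation: [2.912, -0.425, 0.847]
contact_force: [0.5, -0.9, 0.1]
grip_width: -0.0
gripper_force: 0.0
[ 0.66  0.44 -0.06  2.07 -1.    0.17 -0.3 ] [ 0.08  0.02  0.28 -0.01  0.02  0.01] -0.48463624217376505
```

View pics/k1.png

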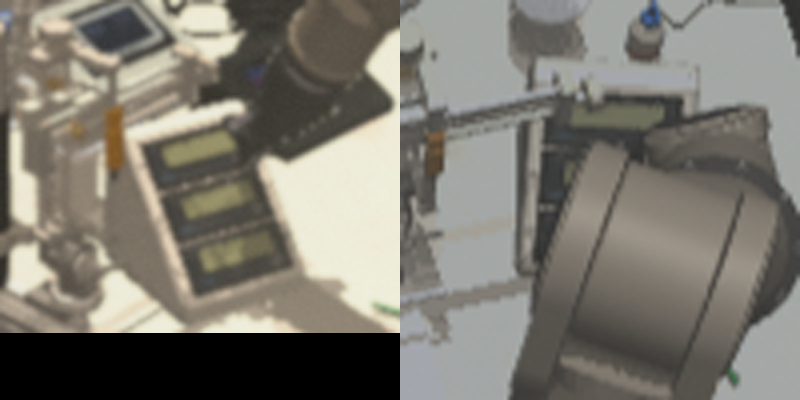

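Scene crop: the closed fingertips sit just above the top key (≈(235,130) in the crop), and nothing else is touched. Joint 6 is on its limit, so I go a little steeper.

```bash
python3 - <<'E'
from h import *
for h in(.006,.002,0,-.002,-.004):print(h,aim(1,h,17))
E
```

```text
0.006 [ 0.02  0.02  0.05 -0.01 -0.36  0.01]
0.002 [ 0.06  0.02  0.2  -0.01 -0.36  0.01]
0 [ 0.08  0.02  0.28 -0.01 -0.36  0.01]
-0.002 [ 0.1   0.02  0.36 -0.01 -0.36  0.01]
-0.004 [ 0.12  0.02  0.44 -0.01 -0.36  0.01]
```

```bash
python3 -m creep '{"rows":[[0,0,0,0,-0.2,0,0],[0,0,0.05,0,-0.4,0,0],[0.05,0,0.2,0,-0.4,0,0],[0.05,0,0.2,0,-0.4,0,0]]}'; python3 - <<'E'
from h import *
print(r.get_obs()['joints'].round(2),aim(1,-.002,17),r.get_obs()['contact_force']@n)
E
```

```text
clock: 3.42
tcp_pos: [0.5483, -0.391, 0.1253]
orientation: [2.941, -0.427, 0.769]
contact_force: [-1.0, 0.9, 4.1]
grip_width: -0.0001
gripper_force: 1.2
[ 0.5   0.45  0.12  2.04 -0.9   0.26 -0.43] [ 0.03  0.04  0.15 -0.01  0.03  0.02] 3.747038414788395
```

```bash
python3 -m creep '{"rows":[[0.01,0,0.04,0,0,0,0],[0.01,0,0.04,0,0,0,0]]}'; python3 -m creep '{"rows":[[0.01,0,0.04,0,0,0,0],[0.01,0,0.04,0,0,0,0]]}';  python3 - <<'E'
from h import *
print(aim(1,0,17),r.get_obs()['contact_force']@n)
E
```

```text
clock: 3.68
tcp_pos: [0.5484, -0.3913, 0.1244]
orientation: [2.941, -0.428, 0.768]
contact_force: [-0.7, 0.4, 3.0]
grip_width: 0.0001
gripper_force: 1.5
clock: 3.92
tcp_pos: [0.5492, -0.3915, 0.1236]
orientation: [2.941, -0.428, 0.768]
contact_force: [-1.1, 1.6, 4.7]
grip_width: -0.0002
gripper_force: 2.4
[ 0.01  0.03 -0.   -0.01  0.04  0.01] 4.282573652489184
```

```bash
for i in 1 2; do python3 -m creep '{"rows":[[0.01,0,0.04,0,0,0,0],[0.01,0,0.04,0,0,0,0]]}' | grep -E 'tcp|contact'; done
```

```text
tcp_pos: [0.5496, -0.3916, 0.1233]
contact_force: [-5.0, 3.3, 10.6]
tcp_pos: [0.5498, -0.3918, 0.1229]
contact_force: [-10.5, 6.6, 17.0]
```

```bash
python3 -m creep '{"rows":[[0.01,0,0.03,0,0,0,0],[0.01,0,0.03,0,0,0,0]]}' | grep -E 'tcp|contact'; python3 - <<'E'
from h import *
print(aim(1,0,17),r.get_obs()['contact_force']@n)
E
```

```text
tcp_pos: [0.5501, -0.3919, 0.1226]
contact_force: [-14.3, 7.4, 20.6]
[-0.01  0.03 -0.05 -0.02  0.04  0.01] 25.675704202204095
```

```bash
python3 -m creep '{"rows":[[-0.05,0,-0.3,0,0,0,0],[-0.2,0,-0.9,0,0,0,0],[-0.2,0,-0.9,0,0,0,0]]}' | grep -E 'clock|tcp|contact'; python3 - <<'E'
from h import *
print(r.get_obs()['joints'].round(2))
for h in(.02,.005):
  for s in(14,17,19):print(h,s,aim(2,h,s))
E
```

```text
clock: 5.05
tcp_pos: [0.5356, -0.3878, 0.1392]
contact_force: [-0.1, -0.3, 0.6]
[ 0.48  0.41  0.15  2.06 -0.88  0.28 -0.45]
0.02 14 [-2.16  0.02  0.73 -0.01  0.42  0.01]
0.02 17 [-2.14  0.02  0.71 -0.01  0.04  0.01]
0.02 19 [-2.13  0.02  0.7  -0.01 -0.21  0.01]
0.005 14 [-1.98  0.02  1.3  -0.01  0.42  0.01]
0.005 17 [-1.97  0.02  1.28 -0.01  0.04  0.01]
0.005 19 [-1.95  0.02  1.27 -0.01 -0.21  0.01]
```

My last press on the top key read about 25 N at the wrist, above the 18 N limit: I queued another step before reading the one ahead of it. From here I take one step at a time and check the force after each.

```bash
python3 -m creep '{"rows":[[-1,0,0.3,0,0,0,0],[-2.1,0,0.7,0,0,0,0],[-2.1,0,0.7,0,0,0,0],[-2,0,1.2,0,0,0,0],[-2,0,1.2,0,0,0,0],[-2,0,1.2,0,0,0,0]]}' | grep -E 'clock|tcp|contact'; python3 - <<'E'
from h import *
print(r.get_obs()['joints'].round(2),r.get_obs()['contact_force']@n)
for h in(.003,.001,0):print(h,aim(2,h,17))
E
```

```text
clock: 5.8
tcp_pos: [0.5094, -0.3795, 0.0887]
contact_force: [0.1, -0.9, 0.6]
[ 0.62  0.47 -0.    2.13 -1.23  0.17 -0.05] 0.19371373605093659
0.003 [ 0.    0.04  0.13 -0.01  0.04  0.02]
0.001 [ 0.03  0.04  0.21 -0.01  0.04  0.02]
0 [ 0.04  0.04  0.25 -0.01  0.04  0.02]
```

```bash
python3 -m creep '{"rows":[[0,0,0.08,0,0,0,0],[0.02,0,0.17,0,0,0,0],[0.02,0,0.17,0,0,0,0]]}' | grep -E 'clock|tcp|contact'; python3 - <<'E'
from h import *
print(r.get_obs()['contact_force']@n,aim(2,0,17))
E
```

```text
clock: 6.18
tcp_pos: [0.5111, -0.3801, 0.0848]
contact_force: [-0.7, 1.5, 2.6]
2.591977715252058 [ 0.05  0.03  0.07 -0.01  0.04  0.01]
```

```bash
python3 -m creep '{"rows":[[0.01,0,0.04,0,0,0,0],[0.01,0,0.04,0,0,0,0]]}' | grep -E 'clock|tcp|contact'; python3 - <<'E'
from h import *
print(r.get_obs()['contact_force']@n,aim(2,0,17))
E
```

```text
clock: 6.42
tcp_pos: [0.5118, -0.3803, 0.084]
contact_force: [-0.6, 0.5, 3.5]
2.9005140065232573 [ 0.04  0.03  0.03 -0.01  0.04  0.01]
```

```bash
python3 -m creep '{"rows":[[0.01,0,0.03,0,0,0,0],[0.01,0,0.03,0,0,0,0]]}' | grep -E 'clock|tcp|contact'; python3 - <<'E'
from h import *
print(r.get_obs()['contact_force']@n,aim(2,0,17))
E
```

```text
clock: 6.68
tcp_pos: [0.5124, -0.3805, 0.0834]
contact_force: [-1.3, 0.1, 4.1]
3.742118831208276 [ 0.03  0.03  0.   -0.01  0.04  0.01]
```

One more small step should reach the key's stop.

```bash
python3 -m creep '{"rows":[[0,0,0.02,0,0,0,0],[0,0,0.02,0,0,0,0]]}' | grep -E 'clock|tcp|contact'; python3 - <<'E'
from h import *
print(r.get_obs()['contact_force']@n,aim(2,0,17))
E
```

```text
clock: 6.92
tcp_pos: [0.5126, -0.3806, 0.0831]
contact_force: [-1.8, 0.7, 6.3]
5.714555484989947 [ 0.03  0.03 -0.01 -0.01  0.04  0.01]
```

Middle key bottomed (5.7 N, above its 4 N spring). Retreat, rise, and stand upright over the end block.

```bash
python3 -m creep '{"rows":[[-0.2,0,-1,0,0,0,0],[-0.6,0,-2.5,0,0,0,0],[-0.6,0,-2.5,0,0,0,0],[-0.6,0,-2.5,0,0,0,0]]}' | grep -E 'clock|tcp|contact'; python3 - <<'E'
from h import *
p,R=tip();print(plan([.45,-.36,.33],down_R()),plan(blk+[0,0,.045],down_R()))
E
```

```text
clock: 7.42
tcp_pos: [0.4712, -0.3676, 0.1296]
contact_force: [0.2, -0.1, -0.2]
[ 3.29 -0.06 -7.71 -0.01 -3.65  0.02] [ 5.94 -3.82 -5.77 -0.01 -3.65  0.02]
```

```bash
python3 -m creep '{"rows":[[0.8,0,-2,0,-0.9,0,0],[1.6,0,-4,0,-1.8,0,0],[2.5,0,-6,0,-2.7,0,0],[3.3,0,-7.7,0,-3.65,0,0],[3.3,0,-7.7,0,-3.65,0,0],[4.5,-2,-6.8,0,-3.65,0,0],[5.9,-3.8,-5.8,0,-3.65,0,0],[5.9,-3.8,-5.8,0,-3.65,0,0],[5.9,-3.8,-5.8,0,-3.65,0,0]]}' | grep -E 'clock|tcp|contact|ori'; python3 - <<'E'
from h import *
print(r.get_obs()['joints'].round(2),plan(blk,down_R()))
f=optics.grab_frame('scene');g=optics.grab_frame('top')
a=f['color'][100:190,250:350];b=g['color'][110:190,300:390]
u=lambda i:cv2.resize(i,(400,360),interpolation=cv2.INTER_CUBIC)
cv2.imwrite('pics/b1.png',np.hstack([u(a),u(b)]))
E
```

```text
clock: 8.55
tcp_pos: [0.5534, -0.2935, 0.3273]
orientation: [-3.109, 0.45, 0.002]
contact_force: [-1.3, -0.6, -0.3]
[-0.15  0.4   0.74  1.61 -0.28  1.25 -1.22] [ 0.06 -0.04  1.77  0.    0.01  0.03]
```

View pics/b1.png

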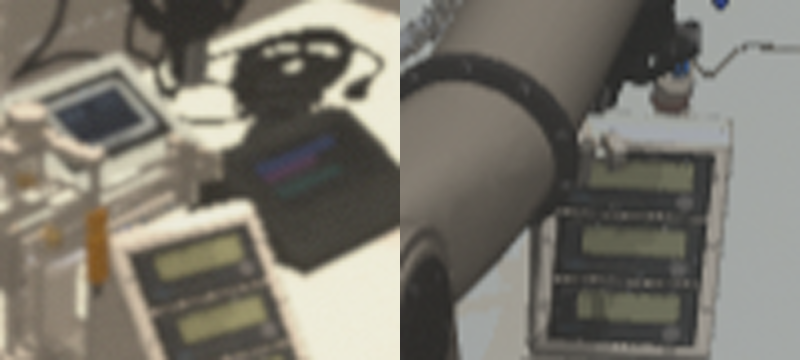

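Scene: the fingertips (≈(190,60) in the crop) stand above the block (≈(182,148)) with clear space; the top view shows the block partly under the forearm. Descend to just above the block.

```bash
python3 -m creep '{"rows":[[0.05,0,0.5,0,0,0,0],[0.05,0,1,0,0,0,0],[0.05,0,1.4,0,0,0,0],[0.05,0,1.4,0,0,0,0]]}' | grep -E 'clock|tcp|contact'
python3 -m creep '{"rows":[[0,0,0.1,0,0,0,0],[0,0,0.2,0,0,0,0],[0,0,0.3,0,0,0,0],[0,0,0.3,0,0,0,0]]}' | grep -E 'clock|tcp|contact'
```

```text
clock: 9.15
tcp_pos: [0.5538, -0.2935, 0.2924]
contact_force: [0.3, 0.2, 0.4]
clock: 9.65
tcp_pos: [0.5543, -0.2939, 0.286]
contact_force: [0.1, 1.1, -0.4]
```

```bash
python3 -m creep '{"rows":[[0,0,0.05,0,0,0,0],[0,0,0.1,0,0,0,0],[0,0,0.15,0,0,0,0],[0,0,0.2,0,0,0,0],[0,0,0.2,0,0,0,0]]}' | grep -E 'clock|tcp|contact'
```

```text
clock: 10.28
tcp_pos: [0.5544, -0.2939, 0.2818]
contact_force: [-1.3, 0.3, 4.5]
```

Contact, with the fingertips at about z = 0.274. That puts the carriage about 10 mm up, as measured. Push gently.

```bash
python3 -m creep '{"rows":[[0,0,0.04,0,0,0,0],[0,0,0.08,0,0,0,0],[0,0,0.12,0,0,0,0],[0,0,0.16,0,0,0,0],[0,0,0.16,0,0,0,0]]}' | grep -E 'clock|tcp|contact'
```

```text
clock: 10.9
tcp_pos: [0.5544, -0.2939, 0.2778]
contact_force: [-1.2, 2.1, 5.5]
```

```bash
python3 -m creep '{"rows":[[0,0,0.04,0,0,0,0],[0,0,0.08,0,0,0,0],[0,0,0.12,0,0,0,0],[0,0,0.15,0,0,0,0],[0,0,0.15,0,0,0,0]]}' | grep -E 'clock|tcp|contact'
```

```text
clock: 11.52
tcp_pos: [0.5544, -0.2939, 0.274]
contact_force: [-2.2, 1.9, 5.5]
```

```bash
python3 -m creep '{"rows":[[0,0,0.03,0,0,0,0],[0,0,0.05,0,0,0,0],[0,0,0.05,0,0,0,0]]}' | grep -E 'clock|tcp|contact'
```

```text
clock: 11.9
tcp_pos: [0.5544, -0.2939, 0.2728]
contact_force: [-1.7, 0.9, 5.7]
```

```bash
python3 -m creep '{"rows":[[0,0,0.03,0,0,0,0],[0,0,0.03,0,0,0,0]]}' | grep -E 'clock|tcp|contact'
```

```text
clock: 12.15
tcp_pos: [0.5544, -0.2939, 0.2722]
contact_force: [-1.8, 1.2, 5.9]
```

```bash
python3 -m creep '{"rows":[[0,0,0.02,0,0,0,0],[0,0,0.02,0,0,0,0]]}' | grep -E 'clock|tcp|contact'
```

```text
clock: 12.4
tcp_pos: [0.5544, -0.294, 0.2721]
contact_force: [-2.6, 2.0, 8.6]
```

```bash
python3 -m creep '{"rows":[[0,0,0.02,0,0,0,0],[0,0,0.02,0,0,0,0]]}' | grep -E 'clock|tcp|contact'
```

```text
clock: 12.65
tcp_pos: [0.5544, -0.2939, 0.2721]
contact_force: [-4.2, 3.2, 12.1]
```

The carriage is on its stop: fingertips at z = 0.264, force rising with no motion. Lift off and go back the way I came.

```bash
python3 -m creep '{"rows":[[0,0,-0.3,0,0,0,0],[0,0,-1.2,0,0,0,0],[0,0,-2.4,0,0,0,0],[-1.3,1.3,-2.6,0,0,0,0],[-3,2.3,-2.6,0,0,0,0],[-4.5,2.3,-2.6,0,0,0,0],[-4.5,2.3,-2.6,0,0,0,0]]}' | grep -E 'clock|tcp|contact'; python3 - <<'E'
from h import *
for h in (.06,.02):
  for s in(17,20):print(h,s,aim(3,h,s))
E
```

```text
clock: 13.52
tcp_pos: [0.4276, -0.3174, 0.3355]
contact_force: [0.5, 0.0, 0.8]
0.06 17 [ 0.74  1.5  10.01 -0.02  3.69 -0.  ]
0.06 20 [ 0.75  1.5   9.99 -0.02  3.32 -0.  ]
0.02 17 [ 1.9   1.5  11.11 -0.02  3.69 -0.  ]
0.02 20 [ 1.91  1.5  11.09 -0.02  3.32 -0.  ]
```

```bash
python3 -m creep '{"rows":[[0.1,0.4,2,0,0.9,0,0],[0.3,0.8,4,0,1.8,0,0],[0.5,1.2,6,0,2.7,0,0],[0.7,1.5,8,0,3.4,0,0],[0.75,1.5,10,0,3.4,0,0],[0.75,1.5,10,0,3.4,0,0],[0.75,1.5,10,0,3.4,0,0]]}' | grep -E 'clock|tcp|contact'; python3 - <<'E'
from h import *
print(r.get_obs()['joints'].round(2))
for h in (.06,.02,.006):
  for s in(17,19):print(h,s,aim(3,h,s))
E
```

```text
clock: 14.4
tcp_pos: [0.4362, -0.3582, 0.0822]
contact_force: [0.8, 0.6, -0.6]
[ 0.67  0.4   0.    2.26 -1.35  0.18  0.12]
0.06 17 [ 0.01  0.01 -0.12 -0.03  0.32 -0.02]
0.06 19 [ 0.02  0.01 -0.14 -0.03  0.07 -0.02]
0.02 17 [ 0.54  0.02  1.38 -0.03  0.32 -0.02]
0.02 19 [ 0.55  0.02  1.37 -0.03  0.07 -0.02]
0.006 17 [ 0.73  0.02  1.91 -0.03  0.32 -0.02]
0.006 19 [ 0.74  0.02  1.9  -0.03  0.07 -0.02]
```

```bash
python3 -m creep '{"rows":[[0.25,0,0.7,0,0,0,0],[0.5,0,1.3,0,0,0,0],[0.7,0,1.8,0,0,0,0],[0.7,0,1.8,0,0,0,0],[0.7,0,1.8,0,0,0,0]]}' | grep -E 'clock|tcp|contact'; python3 - <<'E'
from h import *
print(r.get_obs()['joints'].round(2),r.get_obs()['contact_force']@n)
for h in (.005,.002,0):
  for s in(17,19,20):print(h,s,aim(3,h,s))
f=optics.grab_frame('scene')['color'][130:230,260:380]
cv2.imwrite('pics/k3.png',cv2.resize(f,None,fx=5,fy=5,interpolation=cv2.INTER_CUBIC))
E
```

```text
clock: 15.02
tcp_pos: [0.4738, -0.3712, 0.0591]
contact_force: [-0.2, 0.2, -0.5]
[ 0.65  0.49  0.    2.18 -1.37  0.17  0.12] -0.16143009971359037
0.005 17 [-0.25 -0.05  0.4  -0.06  0.37  0.02]
0.005 19 [-0.24 -0.05  0.39 -0.06  0.12  0.02]
0.005 20 [-0.23 -0.05  0.39 -0.06 -0.01  0.02]
0.002 17 [-0.21 -0.05  0.52 -0.06  0.37  0.02]
0.002 19 [-0.2  -0.05  0.51 -0.06  0.12  0.02]
0.002 20 [-0.19 -0.05  0.5  -0.06 -0.01  0.02]
0 17 [-0.18 -0.05  0.59 -0.06  0.37  0.02]
0 19 [-0.17 -0.05  0.58 -0.06  0.12  0.02]
0 20 [-0.16 -0.05  0.57 -0.06 -0.01  0.02]
```

View pics/k3.png

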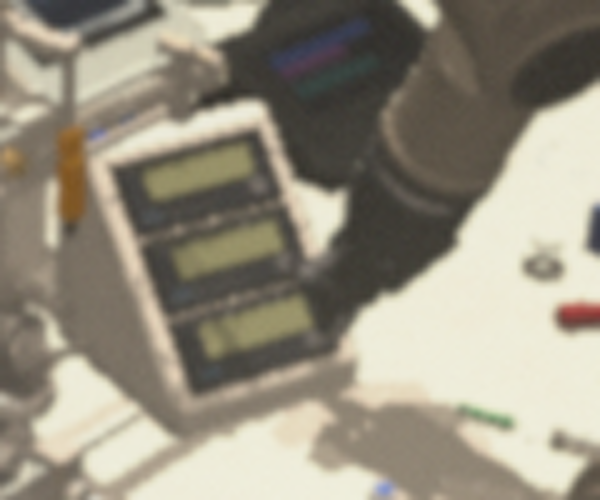

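The scene crop shows the tip (≈(310,270)) sitting upslope of the bottom key (≈(318,325)). Joints 5 and 6 hit their limits and the path drifted up the slope. I back off and use a steeper finger, edge first.

```bash
python3 -m creep '{"rows":[[-0.3,0,-0.5,0,-0.3,0,0],[-0.8,0,-0.8,0,-0.8,0,0],[-0.8,0,-0.8,0,-0.8,0,0],[-0.8,0,-0.8,0,-0.8,0,0]]}' | grep -E 'clock|tcp|contact'; python3 - <<'E'
from h import *
print(r.get_obs()['joints'].round(2),aim(3,.02,20,.01))
for s in(23,25,27):print(s,aim(3,.012,s,.010))
E
```

```text
clock: 15.58
tcp_pos: [0.4484, -0.3636, 0.0681]
contact_force: [-0.8, 0.1, 0.2]
[ 0.36  0.47  0.35  2.18 -1.04  0.33 -0.24] [ 0.34 -0.05  0.59 -0.06  0.78  0.02]
23 [ 0.49 -0.05  0.85 -0.06  0.41  0.03]
25 [ 0.5  -0.05  0.84 -0.06  0.16  0.03]
27 [ 0.52 -0.05  0.82 -0.06 -0.09  0.03]
```

```bash
python3 -m creep '{"rows":[[0.2,-0.05,0.4,-0.05,0.2,0,0],[0.5,-0.05,0.85,-0.05,0.4,0,0],[0.5,-0.05,0.85,-0.05,0.4,0,0],[0.5,-0.05,0.85,-0.05,0.4,0,0]]}' | grep -E 'clock|tcp|contact'; python3 - <<'E'
from h import *
print(r.get_obs()['joints'].round(2))
for s in(20,22,23):print(s,aim(3,.004,s,.010))
E
```

```text
clock: 16.08
tcp_pos: [0.4659, -0.3686, 0.0525]
contact_force: [-0.1, -0.6, 0.6]
[ 0.5   0.5   0.17  2.18 -1.22  0.23 -0.06]
20 [ 0.13 -0.05  0.33 -0.01  0.39  0.01]
22 [ 0.14 -0.05  0.31 -0.01  0.14  0.01]
23 [ 0.15 -0.05  0.31 -0.01  0.02  0.01]
```

```bash
python3 -m creep '{"rows":[[0.07,-0.03,0.15,0,0,0,0],[0.15,-0.05,0.3,0,0,0,0],[0.15,-0.05,0.3,0,0,0,0]]}' | grep -E 'clock|tcp|contact'; python3 - <<'E'
from h import *
print(r.get_obs()['joints'].round(2),r.get_obs()['contact_force']@n)
for h in(.002,.0):print(h,aim(3,h,23,.010))
E
```

```text
clock: 16.45
tcp_pos: [0.4736, -0.3685, 0.0469]
contact_force: [-0.8, -0.1, -0.2]
[ 0.5   0.52  0.16  2.17 -1.24  0.22 -0.05] 0.3733559443593697
0.002 [ 0.    0.05  0.06 -0.01  0.02  0.03]
0.0 [ 0.03  0.05  0.13 -0.01  0.02  0.03]
```

```bash
python3 -m creep '{"rows":[[0.015,0,0.04,0,0,0,0],[0.03,0,0.08,0,0,0,0],[0.03,0,0.08,0,0,0,0]]}' | grep -E 'clock|tcp|contact'; python3 - <<'E'
from h import *
print(r.get_obs()['contact_force']@n,aim(3,0,23,.010))
E
```

```text
clock: 16.82
tcp_pos: [0.4745, -0.3692, 0.0455]
contact_force: [0.2, 1.3, 1.6]
1.1866501197078436 [ 0.02  0.03  0.06 -0.01  0.02  0.02]
```

```bash
python3 -m creep '{"rows":[[0.02,0,0.04,0,0,0,0],[0.02,0,0.04,0,0,0,0]]}' | grep -E 'clock|tcp|contact'; python3 - <<'E'
from h import *
print(r.get_obs()['contact_force']@n,aim(3,0,23,.010))
E
```

```text
clock: 17.08
tcp_pos: [0.4753, -0.3694, 0.0447]
contact_force: [-1.4, 0.6, 3.4]
3.470743029271149 [-0.    0.03  0.02 -0.01  0.02  0.02]
```

```bash
python3 -m creep '{"rows":[[0.01,0,0.04,0,0,0,0],[0.01,0,0.04,0,0,0,0]]}' | grep -E 'clock|tcp|contact'; python3 - <<'E'
from h import *
print(r.get_obs()['contact_force']@n,aim(3,0,23,.010))
E
```

```text
clock: 17.32
tcp_pos: [0.476, -0.3697, 0.044]
contact_force: [-2.5, 0.4, 2.1]
3.250833287841291 [-0.01  0.03 -0.02 -0.01  0.02  0.02]
```

```bash
python3 -m creep '{"rows":[[0.01,0,0.02,0,0,0,0],[0.01,0,0.02,0,0,0,0]]}' | grep -E 'clock|tcp|contact'; python3 - <<'E'
from h import *
print(r.get_obs()['contact_force']@n,aim(3,0,23,.010))
E
```

```text
clock: 17.58
tcp_pos: [0.4763, -0.3697, 0.0437]
contact_force: [-2.8, 1.3, 4.1]
5.044739716029834 [-0.02  0.03 -0.03 -0.01  0.02  0.02]
```

```bash
python3 -m creep '{"rows":[[0.01,0,0.02,0,0,0,0],[0.01,0,0.02,0,0,0,0]]}' | grep -E 'clock|tcp|contact'; python3 - <<'E'
from h import *
print(r.get_obs()['contact_force']@n,aim(3,0,23,.010))
E
```

```text
clock: 17.82
tcp_pos: [0.4764, -0.3698, 0.0434]
contact_force: [-5.7, 3.7, 8.7]
10.709055269141892 [-0.02  0.03 -0.04 -0.01  0.02  0.02]
```

Bottomed at 10.7 N. Release, retreat and check.

```bash
python3 -m creep '{"rows":[[-0.1,0,-0.3,0,0,0,0],[-0.4,0,-1.2,0,0,0,0],[-1,0,-3,0,0,0,0],[-1,0,-5,0,0,0,0],[-1,0,-5,0,0,0,0],[-1,0,-5,0,0,0,0]]}' | grep -E 'clock|tcp|contact'; python3 - <<'E'
from h import *
f=optics.grab_frame('scene');cv2.imwrite('pics/end.png',f['color'])
E
```

```text
clock: 18.58
tcp_pos: [0.4078, -0.3486, 0.148]
contact_force: [0.1, 0.5, 0.7]
```

View pics/end.png

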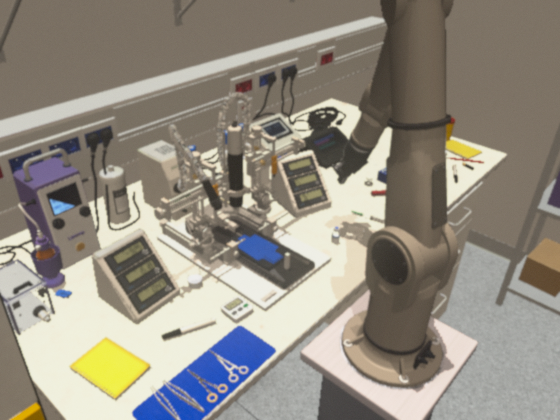

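The arm is clear of everything, and the visible loose things (vial ≈(336,236), timer ≈(238,308), marker ≈(190,328)) are where they were.

```bash
python3 -c "
from bench import r
print(r.hand_in())"
```

```text
the job is handed in; nothing more can be done
None
```

I did all four steps in order and handed the job in, but it may well be failed: on the top key the wrist sensor read about 25 N, over the 18 N limit, because I sent one step too many before reading the force (middle key 5.7 N, carriage 12 N, bottom key 10.7 N; the bottom key needed a finger 23° off square, past the stated 20°).

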